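# Stack the glued drying trays and weigh them down

### The job

Stack all the drying trays that are on the table on the base board, one on another in any order, with every corner pin fully down in its socket. Press the hook's sprung keeper open, lift the iron weight off the hook, and set it gently on the middle of the stack, straddling the top tray's handle with both feet flat on its board. Leave the hook's keeper shut again, and do not knock over the mug or the glue bottle.

Things in the scene. Friction and masses are not known exactly. Their poses are not given: they have to be found in the camera images.
- base_board: fixed base board of the stack, dark wood, 140 (x) x 100 (y) x 18 mm, no legs or handle, a steel tab at each short end. Origin: centre of its underside, on the table; z up. Through sockets 15 mm square at x +-56, y +-36 mm. Seated trays have their origins 8, 56 and 104 mm above the table (1st, 2nd, 3rd)
- tray1: plywood drying tray: board 140 (x) x 100 x 12 mm on four 20 mm legs, a 10 mm domed pin 10 mm long under each at x +-56, y +-36 mm. Origin: centre, at pin-tip level (z 0 on the table), z up. Board top at 58 mm; above each leg a socket 15 mm square, 12 mm deep. Handle bar on the middle 60 (x) x 20 (y) mm, 58 to 88 mm above the origin. Adds 48 mm to a stack, either way round. 0.3 kg
- tray2: a second drying tray, the same as tray1
- tray3: a third drying tray, the same as tray1 (one of the three may be absent)
- hook: fixed steel double hook. Origin: on the table under the seat; x from the seat back to the post (away from the robot within 0.35 rad), z up. Base plate x 0 to 85, 80 wide, 10 mm thick. Post x 34 to 52, 52 wide, to z 122 mm. Two 8 mm prongs at y +-20 run out to x -15, where they turn up to z 130 mm; stops at x 15 reach z 124 mm
- hook_seat (a point): centre of the weight's bar when it hangs: 118 mm above the hook's origin, hook axes. The prongs (centre height 108 mm) pass between the weight's bar and its bridge. With the keeper open, raise the weight 20 to 33 mm (bar over the prong tips, bridge still under the prongs), move it at least 45 mm to hook -x, then up
- keeper_pivot (a point): the keeper's hinge point, fixed: hook x 42, y 0, z 136.5 mm; axes of the hook; hinge along hook y. Keeper, aluminium, 5 mm thick: shut, a level plate 48 mm wide (y) runs 22 mm from here to -x, then two 6 mm arms at y +-20 to 54 mm from here, over the bar; open, plate and arms stand nearly upright, ends 54 mm above this point
- keeper_tab (a point): point to press on the keeper's tab, 30 mm from the pivot, moves with the keeper. The tab, 30 mm wide (y), 36 mm long, sticks out behind the pivot (+x) and slopes up 40 degrees when shut (this point then 23 mm behind, 19 mm above the pivot). Pressing it down lifts the fork; fully open it slopes down 43 degrees
- keeper (a joint): keeper angle, rad: 0 shut, 1.45 fully open. Over-centre spring: below 0.7 it springs shut, beyond 0.7 it snaps open and stays. About 2 to 3 N down on the tab opens it (20 mm of travel). To shut: push the upright plate from behind towards hook -x, 8 to 15 mm above the pivot, until it snaps down
- weight: iron saddle weight, 0.65 kg. Origin: centre of its underside, z up, 20 mm above the table when hanging. Two feet 40 (x) x 16 x 34 mm at y +-28, a slot 40 mm wide between them along x, open below and at both ends; bridge above to 48 mm, 72 mm wide in y. Wooden knob 24 x 24 mm on the bar's middle, 104 to 142 mm above the origin: grip it from above across y
- weight_bar (a point): centre of the weight's 12 mm round bar along its y, 98 mm above its origin, on uprights at y +-32 mm; it hangs by this bar, z up
- mug: white mug, 72 mm across, 85 mm tall, a bystander; origin: centre of its underside, z up
- glue: white glue bottle, 56 mm across, 150 mm tall, red cap, a bystander; origin: centre of its underside, z up
Mind the look-alikes: they are no part of the job. Leave any purple look-alike of the hook alone. Leave any green look-alike of the tray1 alone.

How it is judged:
By the outcome, as a careful person would: the job done as asked, in the order asked, and still so for the second after the job is handed in, with the robot touching nothing.
Of tray1, tray2, tray3 only 2 to 3 are there at a start; the rules pass over those that are not, and their reading is None.
At some moment in a run one of tray1, tray2, tray3 may be knocked a few centimetres aside while the robot is not near it.
It also fails if it takes over 210 s, if anything falls off the work surface, if the arm or the gripper's body presses on something with over 40 N, if the wrist force passes 120 N, or if a joint passes its speed limit or range.

### The arm

A 6-joint arm with a two-finger parallel gripper is mounted at the origin on the work surface. World frame = base frame: x ahead of the robot, y to its left, z up, the work surface at z = 0. Lengths are in m, angles in degrees, forces in N, time in s.
With the tool pointing down it reaches from about 0.375 to 0.9 m from the base axis. Payload 3.1 kg.
Tool frame: the origin (TCP) lies at the very end of the fingers, on their centre line; the grasp point (between the pads) lies 19 mm behind it; z points along the fingers, y is the direction in which the jaws open and shut (so a half turn about z gives the same grasp; the last joint's range is limited). The gripper opens to 87 mm and grips with 3 to 60 N. Pads are 19 mm wide; open, the fingers measure 117 mm over their backs; the gripper's body (75 mm by 190 mm) begins 51 mm behind the grasp point.
Start: joints at [-76.862, 30.224, 82.088, -0, 67.689, -10.227], TCP at [0.248, -0.574, 0.223] pointing down, gripper open.
Joint ranges: [-176.69, 176.69], [-43.24, 126.21], [12.49, 139.97], [-82, 262], [0, 151.66], [-163.58, 163.58]. Speed limits (degrees/s): [159.86, 159.86, 180, 180, 180, 180].

### API

Orientations are given as a 3x3 rotation matrix whose columns are the frame's x, y, z axes.
In Python, from rig import readout, capture, camera_model, bot, spot_in, regions_of gives the robot as it stands.
- The arm moves only by the tool send_rows, never from a script. Its argument "moves" is a list that holds one entry, the list of rows, each a list of 7 numbers: the turn, a rotation vector about the tool's x, y, z in degrees, then the shift along the tool's x, y, z in cm, then the opening, from -1 (shut) to 1 (fully open). A call has exactly 5 rows; each row shifts and turns the commanded pose from where the row before left it, along the tool's axes as they then stand; what a row does not reach is not made up. A row lasts 1/10 s, in which the tool goes at most 50 mm and 8.59 degrees, less where a joint would pass 70% of its speed; a pose out of reach is approached as far as the arm can. A call with a gripper value outside its range is refused whole. The fingers move at their own pace and stop on an object; the grip force is fixed at half the most. Time passes only in rows, so rows that do not move let the fingers close, or fill a call up. It gives the time, the measured TCP pose, the force and the opening at its end, in the units of the state.
- readout.read_state(): the state, without advancing time (a new reading comes with each control period).
- capture(name): name is "scene" or "top"; returns the picture (480x640x3 uint8, blue, green, red); there is no depth.
- camera_model(name): a dict with "camera_matrix" (3x3 intrinsics, pixels), "pose" (4x4, takes a point from camera to world coordinates). Camera axes: x right, y up, looking along -z (the intrinsics and any distortion apply to the point x, -y, -z); pixel columns grow to the right and rows downward; lengths in m; the calibration is good to about 2 mm. A picture is of the moment at which its call begins. camera_model takes no time and is no camera call.
- bot.hand_in(): hands the job in, once; it reports no verdict.
Trained networks look in the newest picture that a camera, given by its name, has taken for a name from the list of things; names that differ only in an ending like _2 or _b are one class to them, and where a whole thing is asked for, a point or a joint stands for the part that bears it (a point fixed in the world has none). Each returns a list of dicts, best first, with "p" (0 to 1); they miss things now and then, are a little off and sometimes report something else, mostly with a low value. They report only what shows in the picture. A call takes as long as a camera call. They do not tell look-alikes from the thing itself.
- spot_in(camera, thing): "location" ([x, y, z] in m, in world coordinates, good to about 4 mm: the middle of the surface that is visible of it).
- regions_of(camera, thing): "mask" (480x640 bool, what is visible of it).
The state is a dict: "time_s": time; "joint_positions": joint angles; "qvel": joint speeds; "tau": joint torques, N m; "position": TCP position; "tcp_rot": TCP orientation; "force": force on the tool from outside, world axes, zero at the start; "moment": the same for the moment, N m; "opening": opening from 0.0 (shut) to 1.0 (fully open).
Only numpy, scipy, OpenCV 4.12 (cv2) and the standard library are available. Lean on these libraries where they do the work, as an engineer would, in place of code of your own. Each camera call takes 0.05 s, during which the arm holds its last target. There are 200 camera calls.

## Working session

There is one attempt and no reset: what is moved stays moved. The work goes in short steps, Python scripts to look and compute and a tool call to move; the robot and the scene stay as the last step left them, time stands still between calls to the robot, and variables do not carry over. Pictures are saved under pics/ and viewed, about 12 in all and at most 16, crops included, and the job is handed in when it is done.

Besides the shell and the picture viewer there is one more tool, called by a JSON object that holds its "method" and its "body". send_rows: Moves the arm, as the interface text tells. Its arguments: {"type":"object","properties":{"moves":{"type":"array","items":{"type":"array","items":{"type":"array","items":{"type":"number"}}}}},"required":["moves"]}

```bash
ls; mkdir -p pics; python3 - <<'E'
from rig import readout, capture, camera_model, bot, spot_in, regions_of
import cv2, numpy as np
np.set_printoptions(precision=4,suppress=True)
for n in("scene","top"):
    im=capture(n); cv2.imwrite(f"pics/{n}0.png",im)
    m=camera_model(n); print(n,m)
    for t in ("base_board","tray1","hook","keeper_tab","weight","mug","glue"):
        print(t,[(np.round(d["location"],3),round(d["p"],2)) for d in spot_in(n,t)])
s=readout.read_state(); print(s)
E
```

```text
pics
scene {'camera_matrix': array([[541.4334,   0.    , 315.5162],
       [  0.    , 541.4334, 245.5434],
       [  0.    ,   0.    ,   1.    ]]), 'pose': array([[ 0.4802, -0.5618,  0.6737,  1.2971],
       [ 0.877 ,  0.3235, -0.3554, -0.4649],
       [-0.0183,  0.7614,  0.648 ,  0.9361],
       [ 0.    ,  0.    ,  0.    ,  1.    ]])}
base_board [(array([0.46 , 0.001, 0.019]), 0.87), (array([0.613, 0.365, 0.055]), 0.49)]
tray1 [(array([0.458, 0.322, 0.059]), 0.89), (array([ 0.46 , -0.317,  0.059]), 0.75)]
hook [(array([ 0.262, -0.281,  0.058]), 0.78), (array([ 0.668, -0.176,  0.061]), 0.68), (array([ 0.627, -0.17 ,  0.118]), 0.32)]
keeper_tab [(array([ 0.648, -0.17 ,  0.142]), 0.85), (array([ 0.24 , -0.276,  0.14 ]), 0.54)]
weight [(array([ 0.622, -0.173,  0.119]), 0.78)]
mug [(array([0.612, 0.364, 0.055]), 0.65), (array([ 0.628, -0.176,  0.118]), 0.27)]
glue [(array([ 0.648, -0.4  ,  0.089]), 0.57)]
top {'camera_matrix': array([[536.7703,   0.    , 310.2981],
       [  0.    , 536.7703, 247.0464],
       [  0.    ,   0.    ,   1.    ]]), 'pose': array([[-0.0167,  0.9955, -0.0937,  
[... 439 characters left out ...]
 ,  0.141]), 0.74)]
weight [(array([ 0.607, -0.161,  0.066]), 0.59)]
mug [(array([0.609, 0.379, 0.042]), 0.83)]
glue [(array([ 0.621, -0.386,  0.102]), 0.84)]
{'time_s': 0.8, 'joint_positions': array([-76.8633,  30.2207,  82.0874,   0.0004,  67.6909, -10.2267]), 'qvel': array([-0.0366,  0.1024, -0.0211, -0.0557, -0.0102, -0.0296]), 'tau': array([  0.0002, -43.9946, -17.6977,   0.0634,   0.0503,  -0.    ]), 'position': array([ 0.2479, -0.5737,  0.2226]), 'tcp_rot': array([[ 0.918 ,  0.3966,  0.    ],
       [ 0.3966, -0.918 , -0.    ],
       [ 0.    ,  0.    , -1.    ]]), 'force': array([-0.3074,  0.1635, -0.1387]), 'moment': array([ 0.0288, -0.0347, -0.0429]), 'opening': 0.9978231498694442}
```

View pics/scene0.png

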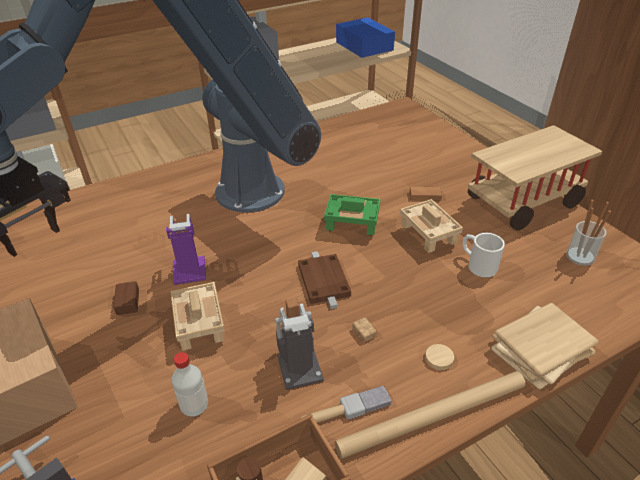

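View pics/top0.png

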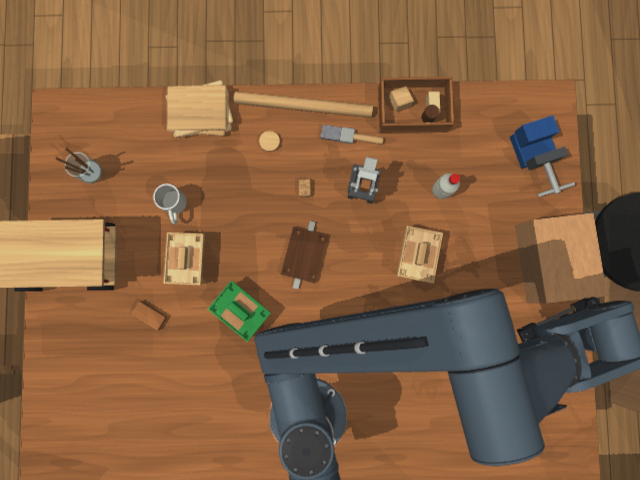

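```bash
cat > h.py <<'E'
from rig import readout, capture, camera_model, bot, spot_in, regions_of
import cv2, numpy as np
np.set_printoptions(precision=4,suppress=True)
def cam(n):
    m=camera_model(n); return m["camera_matrix"],np.array(m["pose"])
def proj(n,P):
    K,T=cam(n); P=np.atleast_2d(P); c=(P-T[:3,3])@T[:3,:3]; c=c*[1,-1,-1]
    u=c@K.T; return u[:,:2]/u[:,2:]
def back(n,uv,z):
    K,T=cam(n); uv=np.atleast_2d(uv).astype(float)
    r=np.c_[uv,np.ones(len(uv))]@np.linalg.inv(K).T; r=(r*[1,-1,-1])@T[:3,:3].T
    o=T[:3,3]; return o+r*((z-o[2])/r[:,2])[:,None]
E
cat > a.py <<'E'
from h import *
for n in("scene","top"):
    im=capture(n)
    print(n, "TCP",proj(n,readout.read_state()["position"]),"base",proj(n,[0,0,0]))
    for t,z in (("base_board",.018),("tray1",.058)):
        for r in regions_of(n,t)[:3]:
            m=r["mask"].astype(np.uint8)
            c=cv2.findContours(m,0,2)[0]; c=max(c,key=cv2.contourArea)[:,0]
            w=back(n,c,z)[:,:2]; R=cv2.minAreaRect((w*1000).astype(np.float32)); print(t,round(r["p"],2),np.round(c.mean(0)),R)
    cv2.imwrite(f"pics/{n}1.png",im)
a=cv2.imread("pics/scene0.png");b=cv2.imread("pics/top0.png")
A=cv2.resize(a[280:400,240:360],(400,400),interpolation=cv2.INTER_CUBIC);B=cv2.resize(b[140:220,330:410],(400,400),interpolation=cv2.INTER_CUBIC)
A2=cv2.resize(a[230:310,280:360],(400,200+100),interpolation=cv2.INTER_CUBIC)
for n,im in(("scene",a),("top",b)):
    for P in ([0,0,0],readout.read_state()["position"]):
        u=proj(n,P)[0]; cv2.drawMarker(im,tuple(int(x) for x in u),(0,0,255),0,14,2)
C=cv2.resize(a[130:290,0:290],(400,200)); D=cv2.resize(b[300:480,250:640],(400,200))
cv2.imwrite("pics/c1.png",np.vstack([np.hstack([A,B]),np.hstack([C,D])]))
E
python3 a.py
```

```text
scene TCP [[ 34.7487 240.3086]] base [[250.3472 190.8364]]
base_board 0.94 [325. 281.] ((460.4490051269531, -3.1930313110351562), (103.58734893798828, 202.65472412109375), 75.3187026977539)
tray1 0.91 [349. 214.] ((313.4118957519531, 163.2309112548828), (140.0514373779297, 161.54071044921875), 50.54522705078125)
tray1 0.71 [198. 318.] ((457.0069885253906, -320.630859375), (102.7154541015625, 189.22105407714844), 78.30457305908203)
tray1 0.65 [430. 225.] ((455.8690185546875, 317.8751220703125), (139.29283142089844, 186.6429443359375), 87.44963073730469)
top TCP [[544.241  326.1305]] base [[307.7039 415.5556]]
base_board 0.65 [304. 254.] ((445.67938232421875, 3.095611572265625), (99.45014190673828, 193.08673095703125), 75.2748031616211)
base_board 0.48 [365. 178.] ((669.91552734375, -175.77886962890625), (78.70555877685547, 107.88299560546875), 74.61844635009766)
tray1 0.92 [188. 262.] ((437.42779541015625, 330.51202392578125), (106.74774169921875, 140.19781494140625), 86.50862884521484)
tray1 0.8 [419. 256.] ((438.1935729980469, -313.7784423828125), (103.50506591796875, 141.81773376464844), 77.50647735595703)
```

View pics/c1.png

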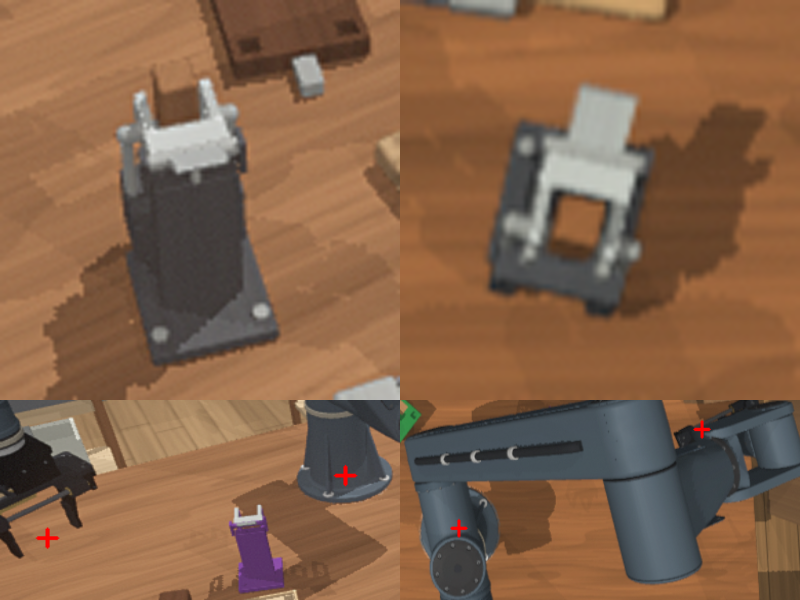

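{"method": "send_rows", "body": {"moves": [[[0,0,7.2,0,0,0,1],[0,0,7.2,0,0,0,1],[0,0,7.2,0,0,0,1],[0,0,7.2,0,0,0,1],[0,0,7.2,0,0,0,1]]]}}

```text
time_s: 1.6
position: [0.2479, -0.5737, 0.2225]
tcp_rot: [[0.975, -0.224, -0.0], [-0.224, -0.975, 0.0], [-0.0, -0.0, -1.0]]
force: [-0.5, -0.1, 0.0]
opening: 0.999
```

{"method": "send_rows", "body": {"moves": [[[0,0,0,1.385,-2.97,0,1],[0,0,0,1.385,-2.97,0,1],[0,0,0,1.385,-2.97,0,1],[0,0,0,1.385,-2.97,0,1],[0,0,0,1.385,-2.97,0,1]]]}}

```text
time_s: 2.1
position: [0.3486, -0.443, 0.2226]
tcp_rot: [[0.976, -0.219, 0.0], [-0.219, -0.976, -0.0], [0.0, 0.0, -1.0]]
force: [0.4, -0.7, -0.0]
opening: 1.002
```

{"method": "send_rows", "body": {"moves": [[[0,0,0,1.385,-2.97,0,1],[0,0,0,1.385,-2.97,0,1],[0,0,0,1.385,-2.97,0,1],[0,0,0,1.385,-2.97,0,1],[0,0,0,1.385,-2.97,0,1]]]}}

```text
time_s: 2.6
position: [0.4488, -0.3131, 0.2227]
tcp_rot: [[0.976, -0.219, 0.0], [-0.219, -0.976, -0.0], [0.0, 0.0, -1.0]]
force: [0.4, -0.8, -0.4]
opening: 1.002
```

{"method": "send_rows", "body": {"moves": [[[0,0,0,0,0,2,1],[0,0,0,0,0,2,1],[0,0,0,0,0,2,1],[0,0,0,0,0,1.3,1],[0,0,0,0,0,0,1]]]}}

```text
time_s: 3.1
position: [0.4471, -0.3131, 0.1478]
tcp_rot: [[0.976, -0.219, -0.003], [-0.219, -0.976, 0.003], [-0.004, -0.002, -1.0]]
force: [-0.1, -0.2, -0.4]
opening: 1.001
```

```bash
cat > b.py <<'E'
from h import *
import sys
s=readout.read_state(); p=s["position"];R=np.array(s["tcp_rot"]); print(p)
ims=[]
for n in("scene","top"):
    im=capture(n)
    cv2.imwrite(f"pics/{n}_b.png",im)
    Q=proj(n,[p,p+R[:,1]*.0435,p-R[:,1]*.0435]); print(n,Q)
    if n=="scene": print([ (np.round(d["location"],3),round(d["p"],2)) for d in spot_in(n,"tray1")])
    x,y=Q[0].astype(int); x=np.clip(x,80,560);y=np.clip(y,80,400)
    im=cv2.resize(im[y-80:y+80,x-80:x+80],(400,400),interpolation=cv2.INTER_CUBIC)
    for q in Q: cv2.drawMarker(im,tuple(int(v) for v in (q-[x-80,y-80])*2.5),(0,0,255),0,14,1)
    ims.append(im)
cv2.imwrite("pics/"+sys.argv[1],np.hstack(ims))
E
python3 b.py c2.png
```

```text
[ 0.4471 -0.3131  0.1478]
scene [[191.4056 280.5728]
 [170.4132 284.9015]
 [212.0825 276.3091]]
[(array([ 0.461, -0.318,  0.056]), 0.97), (array([0.459, 0.323, 0.056]), 0.83), (array([0.304, 0.172, 0.056]), 0.82)]
top [[425.9662 248.163 ]
 [442.6063 251.5656]
 [409.3484 244.765 ]]
```

View pics/c2.png

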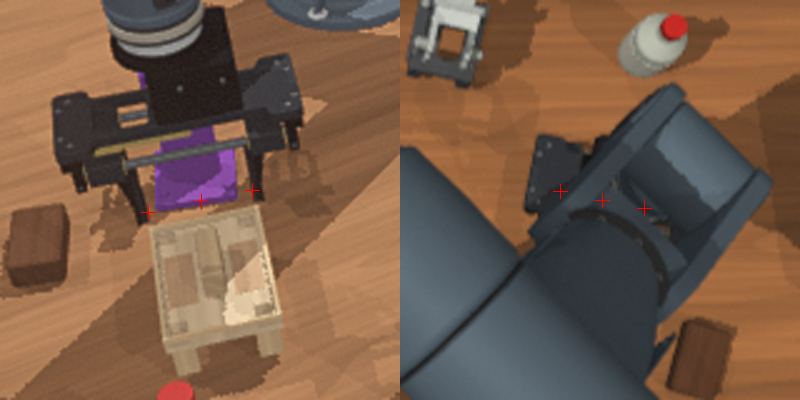

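```bash
python3 - <<'E'
from h import *
a=cv2.imread("pics/scene0.png");b=cv2.imread("pics/top0.png")
f=lambda im,x,y:cv2.resize(im[y:y+75,x:x+66],(264,300),interpolation=cv2.INTER_LANCZOS4)
r1=np.hstack([f(a,292,244),f(a,164,274),f(a,398,190)])
r2=np.hstack([f(b,272,217),f(b,389,217),f(b,151,222)])
cv2.imwrite("pics/c3.png",np.vstack([r1,r2]))
E
```

```text
(no output)
```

View pics/c3.png

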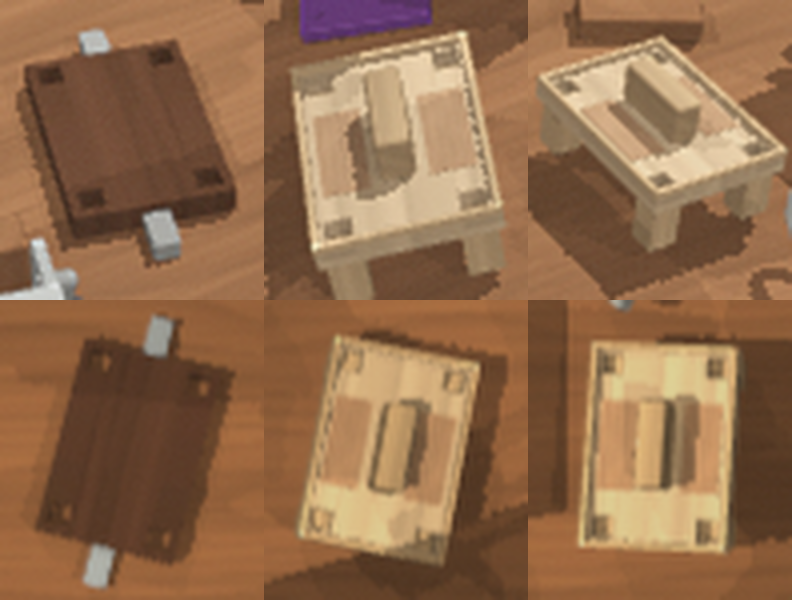

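```bash
cat > fit.py <<'E'
from h import *
from scipy.optimize import least_squares as ls
rect=np.array([[-70,50],[-70,-50],[70,-50],[70,50]])/1000.
def W(x,y,z,a,pts=rect):
    c,s=np.cos(a),np.sin(a); return np.c_[pts@np.array([[c,s],[-s,c]])+[x,y],np.full(len(pts),z)]
D={"base":(.018,(292,244),[(26,68),(178,41),(234,190),(74,212)],(272,217),[(83,40),(233,72),(183,262),(37,230)]),
"A":(.058,(164,274),[(28,68),(202,33),(239,207),(48,250)],(389,217),[(72,36),(217,62),(180,263),(34,235)]),
"B":(.058,(398,190),[(9,75),(134,38),(258,151),(126,202)],(151,222),[(66,41),(212,47),(200,251),(52,247)])}
for k,(z,os_,cs,ot,ct) in D.items():
    us=np.array(cs)/4+os_-.375*0; ut=np.array(ct)/4+ot
    # scene order: far-left.. far = -x end: far-left in scene=(-x,-y)
    rs=rect[[1,0,3,2]]; rt=rect[[3,2,1,0]]
    fs=lambda q,z=z:(proj("scene",W(q[0],q[1],z,q[2],rs))-us).ravel()
    ft=lambda q,z=z:(proj("top",W(q[0],q[1],z,q[2],rt))-ut).ravel()
    for nm,f in(("scene",fs),("top",ft)):
        r=ls(f,[.45,0,-.1]); print(k,nm,r.x[:2]*1000,np.degrees(r.x[2]),"rms",np.sqrt(np.mean(r.fun**2)))
        r=ls(lambda q:f(q[:3],q[3]),[.45,0,-.1,z]); print("   zfree",r.x[:2]*1000,r.x[3],np.sqrt(np.mean(r.fun**2)))
E
python3 fit.py
```

```text
base scene [451.1607   2.5798] -16.103431615179638 rms 0.7740721031662477
   zfree [426.0388  16.4899] -0.009676626169165859 0.5044016228355462
base top [446.0186  -1.2368] -14.395798750429453 rms 0.9513427688325399
   zfree [444.3003  -1.5099] 0.03971457195322058 0.8976362260518437
A scene [ 439.3722 -314.7398] -12.733118499032779 rms 0.13695898261703657
   zfree [ 441.1729 -315.0496] 0.05987448283664322 0.12798628307976145
A top [ 438.8322 -316.5427] -12.253523530338864 rms 0.23116114657732936
   zfree [ 438.37 -315.32] 0.06405257082639643 0.21217752913478286
B scene [439.7191 332.9107] -3.889987852087877 rms 0.5812745823799624
   zfree [453.0258 320.4529] 0.07182844746368415 0.49891888326805756
B top [437.8665 331.345 ] -3.18749444460621 rms 0.22792236435183744
   zfree [436.9316 328.3867] 0.07034963883671352 0.12891755016218312
```

{"method": "send_rows", "body": {"moves": [[[0,0,0,-0.74,0.41,0,1],[0,0,0,0,0,2.5,1],[0,0,0,0,0,2.5,1],[0,0,0,0,0,2,1],[0,0,0,0,0,1.3,1]]]}}

```text
time_s: 3.75
position: [0.4393, -0.3167, 0.066]
tcp_rot: [[0.976, -0.219, -0.0], [-0.219, -0.976, 0.0], [-0.0, -0.0, -1.0]]
force: [-0.6, 0.2, 0.3]
opening: 1.003
```

{"method": "send_rows", "body": {"moves": [[[0,0,0,0,0,0,-1],[0,0,0,0,0,0,-1],[0,0,0,0,0,0,-1],[0,0,0,0,0,0,-1],[0,0,0,0,0,0,-1]]]}}

```text
time_s: 4.25
position: [0.4403, -0.3169, 0.0673]
tcp_rot: [[0.976, -0.219, 0.001], [-0.219, -0.976, -0.001], [0.001, 0.001, -1.0]]
force: [0.2, 0.6, -0.7]
opening: 0.631
```

{"method": "send_rows", "body": {"moves": [[[0,0,0,0,0,0,-1],[0,0,0,0,0,0,-1],[0,0,0,0,0,0,-1],[0,0,0,0,0,0,-1],[0,0,0,0,0,0,-1]]]}}

```text
time_s: 4.75
position: [0.4397, -0.316, 0.0663]
tcp_rot: [[0.976, -0.219, -0.001], [-0.219, -0.976, 0.001], [-0.001, -0.001, -1.0]]
force: [-0.1, 1.0, -0.5]
opening: 0.23
```

```bash
cat > base.py <<'E'
from h import *
from fit import W,ls
sk=np.array([[-56,36],[-56,-36],[56,-36],[56,36]])/1000.
us=np.array([(48,75),(162,56),(208,177),(92,198)])/4+[292,244]
ut=np.array([(100,60),(201,84),(158,238),(61,213)])/4+[272,217]
f=lambda q:np.r_[(proj("scene",W(*q[:2],.018,q[2],sk[[1,0,3,2]]))-us).ravel(),(proj("top",W(*q[:2],.018,q[2],sk[[3,2,1,0]]))-ut).ravel()]
r=ls(f,[.45,0,-.25]); print("BASE",r.x[:2]*1000,np.degrees(r.x[2]),r.fun.reshape(-1,2))
for sl in (slice(0,8),slice(8,16)):
    r=ls(lambda q:f(q)[sl],[.45,0,-.25]);print(r.x[:2]*1000,np.degrees(r.x[2]))
E
python3 base.py|sed -n '/BASE/,$p'
```

```text
BASE [449.1892   2.2281] -15.351144252693418 [[ 0.1557 -0.4339]
 [-0.7607 -0.4394]
 [-0.4177 -0.5729]
 [-0.6809 -0.4816]
 [-0.1209 -0.7211]
 [-0.6982 -0.4441]
 [ 0.2034 -0.5091]
 [-0.3701 -0.6291]]
[451.2213   2.2851] -15.207603783145958
[447.5501   1.56  ] -15.554901578057843
```

```bash
sed -i 's/\/4+\[/\/4-.375+[/' base.py; sed -i 's/+os_-.375\*0/+os_-.375/; s/\/4+ot/\/4+ot-.375/' fit.py; sed -i 's/ut=np.array(ct)\/4+ot-.375/ut=np.array(ct)\/4+ot-np.array([.375,.375])/; s/+os_-.375/+os_-np.array([.375,.375])/' fit.py; python3 base.py
```

```text
base scene [449.5534   2.4285] -16.079282055545303 rms 0.7543939818885349
   zfree [425.3999  15.7724] -0.008558407697080737 0.5016273554619783
base top [447.0959  -0.1975] -14.393135580287996 rms 0.951578278233988
   zfree [445.3491  -0.4876] 0.03987575609800807 0.8970613213388171
A scene [ 437.8897 -315.0938] -12.713677057544484 rms 0.1427664315535336
   zfree [ 440.6081 -315.5596] 0.06082491030193968 0.12240497082204993
A top [ 439.8796 -315.5536] -12.250920878185775 rms 0.23129509331410436
   zfree [ 439.4007 -314.3028] 0.06421253067164424 0.21125935093351345
B scene [437.9489 333.0551] -3.8624272948370635 rms 0.5963069459613344
   zfree [452.3605 319.5885] 0.07294538038380195 0.5016672884995752
B top [438.9152 332.3802] -3.1850721794064403 rms 0.22963485074271003
   zfree [437.9591 329.374 ] 0.07051290405606714 0.12830824365461593
BASE [449.0155   2.4366] -15.359060659591492 [[ 0.5742 -0.1283]
 [-0.3455 -0.13  ]
 [-0.0079 -0.271 ]
 [-0.2674 -0.1841]
 [ 0.1844 -0.2849]
 [-0.3937 -0.0044]
 [ 0.5021 -0.0698]
 [-0.0707 -0.1935]]
[449.6079   2.1363] -15.182892339283628
[448.6276   2.5996] -15.55205930757038
```

{"method": "send_rows", "body": {"moves": [[[0,0,0,0,0,-1,-1],[0,0,0,0,0,-2,-1],[0,0,0,0,0,-3,-1],[0,0,0,0,0,-2,-1],[0,0,0,0,0,0,-1]]]}}

```text
time_s: 5.25
position: [0.4414, -0.3182, 0.1495]
tcp_rot: [[0.976, -0.219, 0.005], [-0.219, -0.976, -0.005], [0.006, 0.004, -1.0]]
force: [1.3, -0.4, -3.2]
opening: 0.229
```

{"method": "send_rows", "body": {"moves": [[[0,0,2.7,0,0,0,-1],[0,0,0,-0.75,-3.1,0,-1],[0,0,0,-0.94,-3.88,0,-1],[0,0,0,-0.94,-3.88,0,-1],[0,0,0,-0.94,-3.88,0,-1]]]}}

```text
time_s: 5.75
position: [0.4434, -0.1633, 0.1455]
tcp_rot: [[0.964, -0.265, -0.002], [-0.265, -0.964, 0.001], [-0.002, -0.001, -1.0]]
force: [0.4, 0.6, -2.8]
opening: 0.227
```

{"method": "send_rows", "body": {"moves": [[[0,0,0,-0.94,-3.88,0,-1],[0,0,0,-0.94,-3.88,0,-1],[0,0,0,-0.94,-3.88,0,-1],[0,0,0,-0.76,-3.12,0,-1],[0,0,0,-0.37,-1.51,0,-1]]]}}

```text
time_s: 6.25
position: [0.4476, 0.0051, 0.1456]
tcp_rot: [[0.965, -0.262, -0.003], [-0.262, -0.965, 0.001], [-0.003, -0.0, -1.0]]
force: [-1.2, 0.5, -3.4]
opening: 0.225
```

{"method": "send_rows", "body": {"moves": [[[0,0,0,0,0,0,-1],[0,0,0,0,0,2,-1],[0,0,0,0,0,2,-1],[0,0,0,0,0,0,-1],[0,0,0,0,0,0,-1]]]}}

```text
time_s: 6.75
position: [0.449, 0.0018, 0.1061]
tcp_rot: [[0.964, -0.265, -0.002], [-0.265, -0.964, 0.0], [-0.002, 0.0, -1.0]]
force: [0.5, -0.0, -2.7]
opening: 0.225
```

```bash
python3 - <<'E'
from h import *
P=[]
for i in range(4):
    im=capture("scene"); s=readout.read_state(); P.append(s["position"])
print(np.mean(P,0),np.std(P,0)); print(s["tcp_rot"],s["joint_positions"])
p=np.mean(P,0)
a=cv2.resize(im[210:330,260:390],(520,480),interpolation=cv2.INTER_LANCZOS4)
cv2.imwrite("pics/c4.png",a)
# base socket centre positions predicted
E
```

```text
[0.4499 0.0018 0.107 ] [0.0002 0.0001 0.0002]
[[ 0.9643 -0.2648  0.0018]
 [-0.2648 -0.9643 -0.0005]
 [ 0.0018  0.     -1.    ]] [-14.0328  28.5972 112.9651  -0.0058  38.3328  91.329 ]
```

View pics/c4.png

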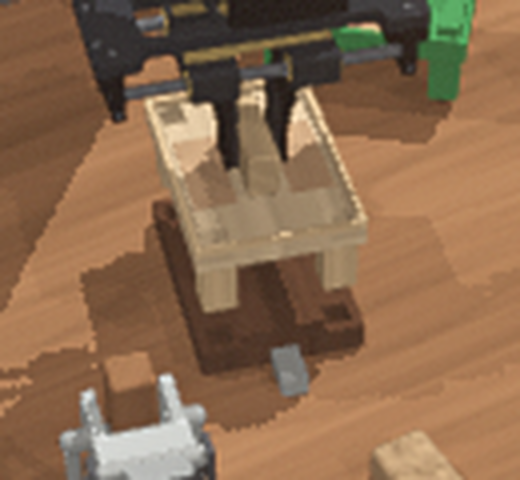

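```bash
python3 - <<'E'
from h import *
from fit import W,rect
a=np.radians(-15.36)
for ox in (-.003,-.0009,.001):
    w=W(.4499+ox*np.cos(a),.0018+ox*np.sin(a),.0985,a,rect)
    print(ox,((proj("scene",w)-[260,210]+.5)*4-.5))
E
```

```text
base scene [449.5534   2.4285] -16.079282055545303 rms 0.7543939818885349
   zfree [425.3999  15.7724] -0.008558407697080737 0.5016273554619783
base top [447.0959  -0.1975] -14.393135580287996 rms 0.951578278233988
   zfree [445.3491  -0.4876] 0.03987575609800807 0.8970613213388171
A scene [ 437.8897 -315.0938] -12.713677057544484 rms 0.1427664315535336
   zfree [ 440.6081 -315.5596] 0.06082491030193968 0.12240497082204993
A top [ 439.8796 -315.5536] -12.250920878185775 rms 0.23129509331410436
   zfree [ 439.4007 -314.3028] 0.06421253067164424 0.21125935093351345
B scene [437.9489 333.0551] -3.8624272948370635 rms 0.5963069459613344
   zfree [452.3605 319.5885] 0.07294538038380195 0.5016672884995752
B top [438.9152 332.3802] -3.1850721794064403 rms 0.22963485074271003
   zfree [437.9591 329.374 ] 0.07051290405606714 0.12830824365461593
-0.003 [[303.5234  74.1397]
 [145.5545  99.9317]
 [196.1899 251.9529]
 [366.7762 221.9741]]
-0.0009 [[304.3996  76.1875]
 [146.2551 102.0353]
 [197.0153 254.4308]
 [367.8061 224.3812]]
0.001 [[305.1941  78.0444]
 [146.8905 103.9429]
 [197.7639 256.6782]
 [368.7402 226.5643]]
```

{"method": "send_rows", "body": {"moves": [[[0,0,0,0,0,1,-1],[0,0,0,0,0,0.8,-1],[0,0,0,0,0,0.5,-1],[0,0,0,0,0,0.3,-1],[0,0,0,0,0,0,-1]]]}}

```text
time_s: 7.45
position: [0.449, 0.0025, 0.0799]
tcp_rot: [[0.964, -0.264, -0.001], [-0.264, -0.964, 0.0], [-0.001, 0.0, -1.0]]
force: [0.4, 0.2, -3.3]
opening: 0.227
```

{"method": "send_rows", "body": {"moves": [[[0,0,0,0,0,0.2,-1],[0,0,0,0,0,0.2,-1],[0,0,0,0,0,0.1,-1],[0,0,0,0,0,0.1,-1],[0,0,0,0,0,0,-1]]]}}

```text
time_s: 7.95
position: [0.4494, 0.0024, 0.0745]
tcp_rot: [[0.964, -0.264, 0.0], [-0.264, -0.964, -0.0], [0.0, -0.0, -1.0]]
force: [0.7, -0.3, -3.0]
opening: 0.226
```

```bash
cat > st.py <<'E'
from h import *
P=[];F=[]
for i in range(4):
    capture("scene"); s=readout.read_state(); P.append(s["position"]);F.append(s["force"])
print(np.mean(P,0),np.mean(F,0),s["opening"],s["time_s"]); print(s["tcp_rot"])
E
python3 st.py
```

```text
[0.4494 0.0024 0.0746] [ 0.2396 -0.162  -3.4399] 0.22875578752162645 8.15
[[ 0.9644 -0.2644  0.0002]
 [-0.2644 -0.9644 -0.    ]
 [ 0.0002 -0.     -1.    ]]
```

{"method": "send_rows", "body": {"moves": [[[0,0,0,0,0,0.1,-1],[0,0,0,0,0,0.1,-1],[0,0,0,0,0,0,1],[0,0,0,0,0,0,1],[0,0,0,0,0,0,1]]]}}

```text
time_s: 8.65
position: [0.4497, 0.0023, 0.0727]
tcp_rot: [[0.964, -0.264, 0.001], [-0.264, -0.964, -0.0], [0.001, 0.0, -1.0]]
force: [0.1, -0.2, -0.7]
opening: 0.416
```

{"method": "send_rows", "body": {"moves": [[[0,0,0,0,0,0,1],[0,0,0,0,0,0,1],[0,0,0,0,0,0,1],[0,0,0,0,0,-1,1],[0,0,0,0,0,-1.5,1]]]}}

```text
time_s: 9.15
position: [0.4487, 0.0025, 0.0976]
tcp_rot: [[0.964, -0.265, -0.002], [-0.265, -0.964, 0.001], [-0.002, 0.0, -1.0]]
force: [0.3, -1.3, 0.6]
opening: 0.869
```

{"method": "send_rows", "body": {"moves": [[[0,0,0,0,0,-3,1],[0,0,0,0,0,-3,1],[0,0,-6,0,0,0,1],[0,0,-6,0,0,0,1],[0,0,0,-0.33,-3.65,0,1]]]}}

```text
time_s: 9.65
position: [0.4501, 0.0366, 0.1588]
tcp_rot: [[0.998, -0.061, 0.004], [-0.061, -0.998, -0.002], [0.004, 0.001, -1.0]]
force: [-0.2, 0.7, -0.8]
opening: 0.998
```

{"method": "send_rows", "body": {"moves": [[[0,0,0,-0.33,-3.65,0,1],[0,0,0,-0.33,-3.65,0,1],[0,0,0,-0.33,-3.65,0,1],[0,0,0,-0.33,-3.65,0,1],[0,0,0,-0.33,-3.65,0,1]]]}}

```text
time_s: 10.15
position: [0.442, 0.2236, 0.1583]
tcp_rot: [[0.998, -0.058, 0.001], [-0.058, -0.998, 0.0], [0.001, -0.0, -1.0]]
force: [0.6, 0.1, -0.6]
opening: 1.001
```

{"method": "send_rows", "body": {"moves": [[[0,0,0,-0.33,-3.65,0,1],[0,0,0,-0.33,-3.65,0,1],[0,0,0,-0.33,-3.65,0,1],[0,0,0,0,0,0,1],[0,0,0,0,0,0,1]]]}}

```text
time_s: 10.65
position: [0.4383, 0.3325, 0.1579]
tcp_rot: [[0.998, -0.056, -0.0], [-0.056, -0.998, -0.0], [0.0, 0.0, -1.0]]
force: [-0.1, 0.1, -0.1]
opening: 0.995
```

```bash
python3 st.py; python3 - <<'E'
from h import *
im=capture("scene"); cv2.imwrite("pics/s2.png",im)
f=lambda x,y,w=100,h=100:cv2.resize(im[y:y+h,x:x+w],(400,400),interpolation=cv2.INTER_LANCZOS4)
cv2.imwrite("pics/c5.png",np.hstack([f(275,210),f(380,170)]))
E
```

```text
[0.4385 0.3311 0.1577] [ 0.1353 -0.0113  0.1621] 1.0013087591869123 10.85
[[ 0.9982 -0.0597 -0.0005]
 [-0.0597 -0.9982 -0.0005]
 [-0.0005  0.0005 -1.    ]]
```

View pics/c5.png

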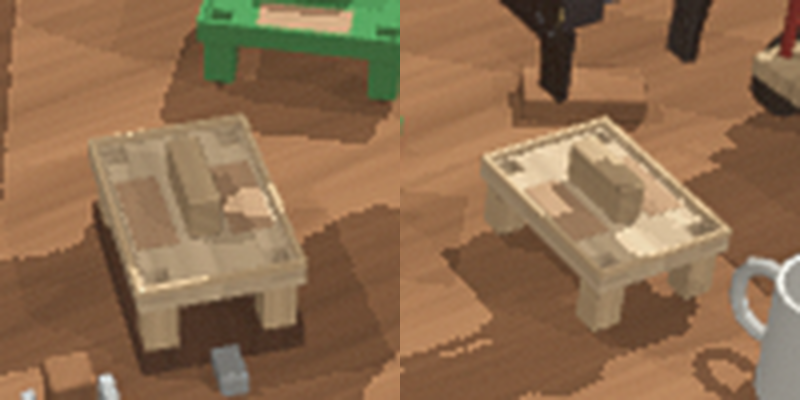

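```bash
cat > chk.py <<'E'
from h import *
from fit import W,rect,ls
def rep(name,n,uv,off,z,sc=4):
    u=(np.array(uv)+.5)/sc-.5+off
    rs=rect[[1,0,3,2]] if n=="scene" else rect[[3,2,1,0]]
    f=lambda q:(proj(n,W(q[0],q[1],z,q[2],rs))-u).ravel()
    r=ls(f,[.45,0,-.1]);g=ls(lambda q:(proj(n,W(q[0],q[1],q[3],q[2],rs))-u).ravel(),[.45,0,-.1,z])
    print(name,r.x[:2]*1000,np.degrees(r.x[2]),np.sqrt(np.mean(r.fun**2)),"zfree",g.x*1000)
E
sed -i '/^for k/,$ { s/^/  / }; s/^  for k/if __name__=="__main__":\n  for k/' fit.py
python3 - <<'E'
from chk import *
rep("A","scene",[(90,140),(243,117),(305,268),(137,290)],(275,210),.066)
rep("B","scene",[(82,157),(207,118),(330,232),(201,278)],(380,170),.058)
E
```

```text
A [447.7129   2.4053] -16.165769755834223 0.4813709353327009 zfree [ 440.681     6.2813 -281.7544   58.6843]
B [438.0386 334.0104] -3.610448536581101 0.22122072236318127 zfree [442.4569 329.8764 -63.769   62.5824]
```

{"method": "send_rows", "body": {"moves": [[[0,0,0,0,-0.1,2.5,1],[0,0,0,0,0,2.5,1],[0,0,0,0,0,2.5,1],[0,0,0,0,0,1.6,1],[0,0,0,0,0,0,-1]]]}}

```text
time_s: 11.4
position: [0.4375, 0.3313, 0.0646]
tcp_rot: [[0.998, -0.06, -0.005], [-0.06, -0.998, -0.002], [-0.005, 0.003, -1.0]]
force: [-0.4, 0.6, 0.7]
opening: 0.966
```

{"method": "send_rows", "body": {"moves": [[[0,0,0,0,0,0,-1],[0,0,0,0,0,0,-1],[0,0,0,0,0,0,-1],[0,0,0,0,0,0,-1],[0,0,0,0,0,0,-1]]]}}

```text
time_s: 11.9
position: [0.4392, 0.3332, 0.0672]
tcp_rot: [[0.998, -0.058, 0.001], [-0.058, -0.998, 0.001], [0.001, -0.001, -1.0]]
force: [0.2, -0.5, 0.1]
opening: 0.54
```

{"method": "send_rows", "body": {"moves": [[[0,0,0,0,0,0,-1],[0,0,0,0,0,0,-1],[0,0,0,0,0,0,-1],[0,0,0,0,0,0,-1],[0,0,0,0,0,0,-1]]]}}

```text
time_s: 12.4
position: [0.4389, 0.333, 0.0665]
tcp_rot: [[0.998, -0.058, 0.0], [-0.058, -0.998, -0.0], [0.0, 0.0, -1.0]]
force: [-0.5, 0.2, -0.3]
opening: 0.229
```

```bash
python3 st.py
```

```text
[0.4389 0.333  0.0665] [-0.1262  0.068  -0.0113] 0.22851782876028848 12.6
[[ 0.9983 -0.058   0.    ]
 [-0.058  -0.9983 -0.0001]
 [ 0.      0.0001 -1.    ]]
```

{"method": "send_rows", "body": {"moves": [[[0,0,0,0,0,-1.5,-1],[0,0,0,0,0,-3,-1],[0,0,0,0,0,-4,-1],[0,0,0,0,0,-3,-1],[0,0,0,0,0,-1,-1]]]}}

```text
time_s: 13.1
position: [0.4402, 0.3338, 0.1943]
tcp_rot: [[0.998, -0.058, 0.005], [-0.058, -0.998, 0.002], [0.005, -0.003, -1.0]]
force: [-0.5, 0.0, -2.8]
opening: 0.226
```

{"method": "send_rows", "body": {"moves": [[[0,0,6,0,0,0,-1],[0,0,6,0,0,0,-1],[0,0,0,0.485,1.581,0,-1],[0,0,0,0.969,3.161,0,-1],[0,0,0,1.066,3.477,0,-1]]]}}

```text
time_s: 13.6
position: [0.4403, 0.2456, 0.1902]
tcp_rot: [[0.966, -0.26, -0.003], [-0.26, -0.966, -0.001], [-0.002, 0.002, -1.0]]
force: [-0.1, 0.4, -2.8]
opening: 0.224
```

{"method": "send_rows", "body": {"moves": [[[0,0,0,1.066,3.477,0,-1],[0,0,0,1.066,3.477,0,-1],[0,0,0,1.066,3.477,0,-1],[0,0,0,1.066,3.477,0,-1],[0,0,0,1.066,3.477,0,-1]]]}}

```text
time_s: 14.1
position: [0.4453, 0.0632, 0.1906]
tcp_rot: [[0.965, -0.262, -0.003], [-0.262, -0.965, -0.0], [-0.003, 0.001, -1.0]]
force: [-0.2, 0.2, -2.9]
opening: 0.227
```

{"method": "send_rows", "body": {"moves": [[[0,0,0,0.969,3.161,0,-1],[0,0,0,0.872,2.845,0,-1],[0,0,0,0,0,0,-1],[0,0,0,0,0,0,-1],[0,0,0,0,0,0,-1]]]}}

```text
time_s: 14.6
position: [0.4476, 0.003, 0.191]
tcp_rot: [[0.965, -0.264, -0.002], [-0.264, -0.965, 0.001], [-0.002, -0.0, -1.0]]
force: [-1.1, 0.3, -3.6]
opening: 0.231
```

```bash
python3 st.py; python3 - <<'E'
from h import *
im=capture("scene"); cv2.imwrite("pics/s3.png",im)
tp=cv2.imread("pics/top0.png"); 
A=cv2.resize(im[180:300,270:390],(480,480),interpolation=cv2.INTER_LANCZOS4)
cv2.imwrite("pics/c6.png",A)
E
```

```text
[0.4482 0.0034 0.1913] [ 0.4297  0.3669 -2.8117] 0.22774649234171265 14.8
[[ 0.9649 -0.2626 -0.0005]
 [-0.2626 -0.9649  0.0002]
 [-0.0005 -0.     -1.    ]]
```

View pics/c6.png

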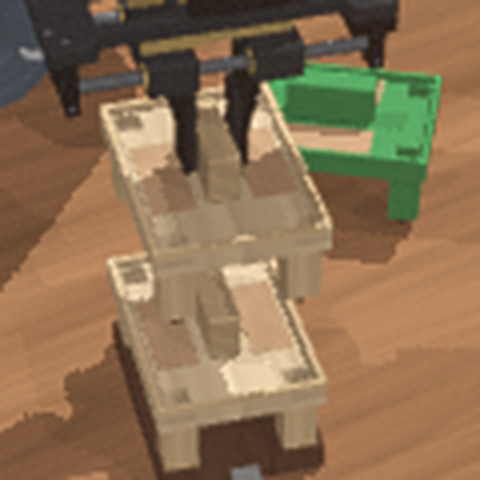

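{"method": "send_rows", "body": {"moves": [[[0,0,0,0.07,0.06,1,-1],[0,0,0,0,0,2,-1],[0,0,0,0,0,1.5,-1],[0,0,0,0,0,0.8,-1],[0,0,0,0,0,0.2,-1]]]}}

```text
time_s: 15.35
position: [0.4486, 0.0021, 0.1354]
tcp_rot: [[0.964, -0.264, -0.002], [-0.264, -0.964, 0.001], [-0.002, 0.0, -1.0]]
force: [-0.1, 1.1, -2.3]
opening: 0.226
```

{"method": "send_rows", "body": {"moves": [[[0,0,0,0,0,0.2,-1],[0,0,0,0,0,0.2,-1],[0,0,0,0,0,0.2,-1],[0,0,0,0,0,0.2,-1],[0,0,0,0,0,0,-1]]]}}

```text
time_s: 15.85
position: [0.4492, 0.0018, 0.1285]
tcp_rot: [[0.964, -0.264, 0.0], [-0.264, -0.964, -0.0], [0.0, -0.0, -1.0]]
force: [-0.4, -0.7, -3.5]
opening: 0.226
```

{"method": "send_rows", "body": {"moves": [[[0,0,0,0,0,0.2,-1],[0,0,0,0,0,0.2,-1],[0,0,0,0,0,0.1,-1],[0,0,0,0,0,0.1,-1],[0,0,0,0,0,0,-1]]]}}

```text
time_s: 16.35
position: [0.4493, 0.0018, 0.1227]
tcp_rot: [[0.964, -0.264, 0.0], [-0.264, -0.964, 0.0], [0.0, -0.0, -1.0]]
force: [-0.5, 0.8, -1.5]
opening: 0.225
```

```bash
python3 st.py
```

```text
[0.4492 0.0019 0.1227] [-0.9204  0.8401  0.1496] 0.2293802150746388 16.55
[[ 0.9644 -0.2644  0.0001]
 [-0.2644 -0.9644  0.    ]
 [ 0.     -0.0001 -1.    ]]
```

{"method": "send_rows", "body": {"moves": [[[0,0,0,0,0,0.1,-1],[0,0,0,0,0,0,1],[0,0,0,0,0,0,1],[0,0,0,0,0,0,1],[0,0,0,0,0,0,1]]]}}

```text
time_s: 17.05
position: [0.4494, 0.0017, 0.1215]
tcp_rot: [[0.964, -0.265, 0.0], [-0.265, -0.964, -0.0], [0.0, 0.0, -1.0]]
force: [0.6, 0.1, -0.0]
opening: 0.504
```

{"method": "send_rows", "body": {"moves": [[[0,0,0,0,0,0,1],[0,0,0,0,0,0,1],[0,0,0,0,0,-1,1],[0,0,0,0,0,-3,1],[0,0,0,0,0,-4,1]]]}}

```text
time_s: 17.55
position: [0.4479, 0.0021, 0.2017]
tcp_rot: [[0.964, -0.265, -0.004], [-0.265, -0.964, 0.001], [-0.005, 0.0, -1.0]]
force: [1.1, 0.0, -0.5]
opening: 0.948
```

{"method": "send_rows", "body": {"moves": [[[0,0,0,0,0,-4,0],[0,0,0,0,0,-2,0],[0,0,0,-1,-3,0,-1],[0,0,0,-1,-3,0,-1],[0,0,0,0,0,0,-1]]]}}

```text
time_s: 18.05
position: [0.4449, 0.0675, 0.2625]
tcp_rot: [[0.965, -0.261, 0.0], [-0.261, -0.965, 0.001], [0.0, -0.001, -1.0]]
force: [0.3, -1.9, 0.2]
opening: 0.633
```

```bash
python3 - <<'E'
from h import *
ims=[]
for n in("scene","top"):
    im=capture(n); cv2.imwrite(f"pics/{n}4.png",im); ims.append(im)
    print(n,[(t,np.round(d["location"],3),round(d["p"],2)) for t in("tray1","keeper_tab","weight","hook") for d in spot_in(n,t)])
a,b=ims
f=lambda im,x,y,w,h,s:cv2.resize(im[y:y+h,x:x+w],(w*s,h*s),interpolation=cv2.INTER_LANCZOS4)
A=f(a,262,284,66,110,5); B=f(b,340,150,50,110//2,8)
C=np.zeros((550,750,3),np.uint8); C[:,:330]=A; C[:440,340:740]=B
cv2.imwrite("pics/c7.png",C)
E
```

```text
scene [('tray1', array([ 0.47 , -0.006,  0.114]), 0.94), ('tray1', array([ 0.504, -0.021,  0.068]), 0.82), ('tray1', array([0.304, 0.176, 0.06 ]), 0.59), ('keeper_tab', array([ 0.65 , -0.172,  0.142]), 0.73), ('keeper_tab', array([ 0.242, -0.275,  0.137]), 0.5), ('weight', array([ 0.623, -0.174,  0.119]), 0.78), ('hook', array([ 0.262, -0.28 ,  0.054]), 0.76), ('hook', array([ 0.672, -0.174,  0.06 ]), 0.71)]
top [('tray1', array([0.296, 0.244, 0.056]), 0.67), ('tray1', array([ 0.446, -0.017,  0.112]), 0.66), ('tray1', array([ 0.653, -0.172,  0.143]), 0.39), ('keeper_tab', array([ 0.25 , -0.278,  0.142]), 0.94), ('keeper_tab', array([ 0.655, -0.17 ,  0.14 ]), 0.7), ('keeper_tab', array([ 0.446, -0.021,  0.113]), 0.31), ('weight', array([ 0.607, -0.158,  0.071]), 0.64), ('hook', array([ 0.654, -0.171,  0.138]), 0.92), ('hook', array([ 0.248, -0.268,  0.085]), 0.67)]
```

View pics/c7.png

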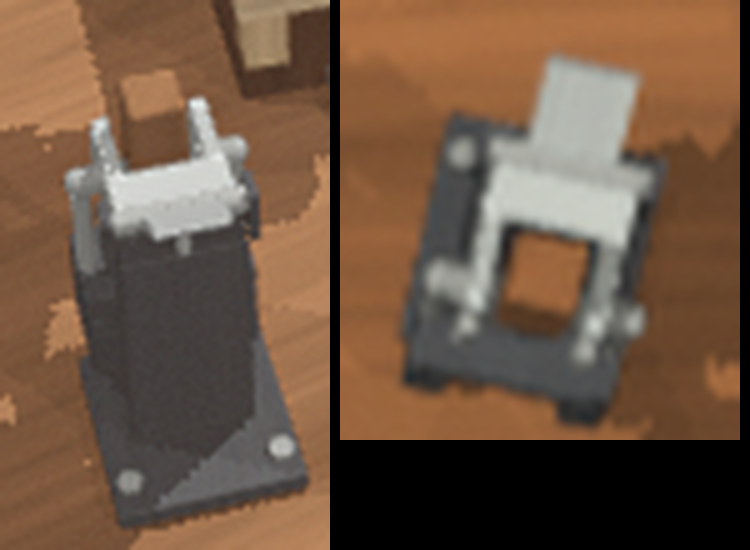

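View pics/top4.png

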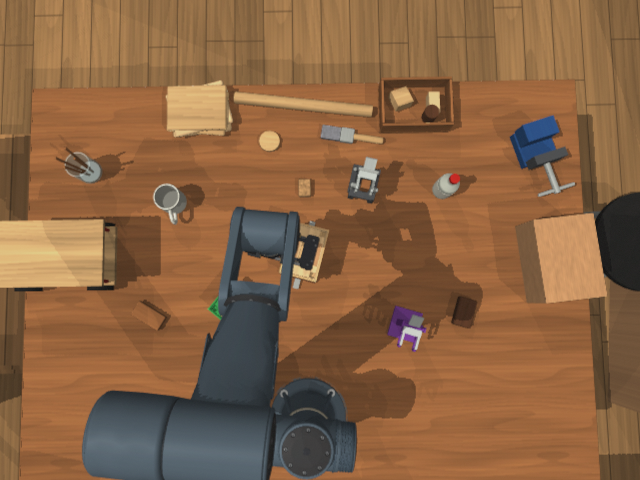

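```bash
python3 - <<'E'
from h import *
from scipy.optimize import least_squares as ls
T=[((69.6,15,159.6),(552,57)),((69.6,-15,159.6),(638,73)),((85,40,10),(455,113)),((85,-40,10),(667,157)),((-12,20,136.5),(465,336)),((-12,-20,136.5),(584,362)),((0,0,162),(545,274))]
S=[((-12,20-40,138),(97,119)),((-12,20,138),(197,98)),((85,-40,10),(122,513)),((85,40,10),(306,478)),((0,0,162),(152,82))]
def world(q,P):
    P=np.array(P)/1000;c,s=np.cos(q[2]),np.sin(q[2]);return np.c_[P[:,0]*c-P[:,1]*s+q[0],P[:,0]*s+P[:,1]*c+q[1],P[:,2]]
ut=(np.array([u for _,u in T])-[340,0]+.5)/8-.5+[340,150]; us=(np.array([u for _,u in S])+.5)/5-.5+[262,284]
ft=lambda q:(proj("top",world(q,[p for p,_ in T]))-ut).ravel()
fs=lambda q:(proj("scene",world(q,[p for p,_ in S]))-us).ravel()
for f in(ft,fs,lambda q:np.r_[ft(q),fs(q)]):
    r=ls(f,[.62,-.17,-.2],loss="soft_l1"); print(r.x[:2]*1000,np.degrees(r.x[2])); 
print(f(r.x).reshape(-1,2))
print("pivot,tab",world(r.x,[(42,0,136.5),(65,0,155.5)]))
E
```

```text
[ 614.6048 -159.4994] -15.051797522446456
[ 617.3218 -161.7767] -14.555899081615804
[ 615.7739 -160.741 ] -14.46294322371334
[[-0.2191  0.0163]
 [ 0.3105  0.6491]
 [-0.4722 -0.4778]
 [ 0.1697  0.3705]
 [ 0.9617 -3.3594]
 [ 0.953  -3.1138]
 [ 0.3666 -0.2982]
 [ 0.6265 -0.9797]
 [-0.0178 -0.5851]
 [-0.7771 -0.489 ]
 [ 0.5812 -2.0039]
 [ 0.0554  0.3999]]
pivot,tab [[ 0.6564 -0.1712  0.1365]
 [ 0.6787 -0.177   0.1555]]
```

{"method": "send_rows", "body": {"moves": [[[0,0,-0.7,0,0,0,-1],[0,0,0,2.9,1.755,0,-1],[0,0,0,2.9,1.755,0,-1],[0,0,0,2.9,1.755,0,-1],[0,0,0,2.9,1.755,0,-1]]]}}

```text
time_s: 19.05
position: [0.5411, -0.0334, 0.2615]
tcp_rot: [[0.968, -0.252, -0.0], [-0.252, -0.968, 0.0], [-0.0, -0.0, -1.0]]
force: [0.2, 0.7, 0.5]
opening: 0.007
```

{"method": "send_rows", "body": {"moves": [[[0,0,0,2.9,1.755,0,-1],[0,0,0,2.9,1.755,0,-1],[0,0,0,2.9,1.755,0,-1],[0,0,0,2.9,1.755,0,-1],[0,0,0,2.9,1.755,0,-1]]]}}

```text
time_s: 19.55
position: [0.6592, -0.155, 0.2611]
tcp_rot: [[0.968, -0.252, -0.001], [-0.252, -0.968, 0.0], [-0.001, -0.0, -1.0]]
force: [0.2, 0.5, -0.1]
opening: 0.008
```

{"method": "send_rows", "body": {"moves": [[[0,0,0,2.9,1.755,0,-1],[0,0,0,0,0,2.5,-1],[0,0,0,0,0,3,-1],[0,0,0,0,0,2.5,-1],[0,0,0,0,0,0,-1]]]}}

```text
time_s: 20.05
position: [0.679, -0.1771, 0.1765]
tcp_rot: [[0.968, -0.253, -0.01], [-0.253, -0.968, 0.004], [-0.01, -0.002, -1.0]]
force: [-1.7, 1.7, -0.5]
opening: 0.004
```

```bash
python3 st.py;  python3 - <<'E'
from h import *
im=capture("scene")
A=cv2.resize(im[260:390,240:350],(550,650),interpolation=cv2.INTER_LANCZOS4)[:600]
p=readout.read_state()["position"]
u=(proj("scene",p)[0]-[240,260]+.5)*5-.5; print(u)
cv2.imwrite("pics/c8.png",A)
E
```

```text
[ 0.6822 -0.1783  0.1816] [-0.1139 -0.059   0.3772] 0.0035340374026958136 20.25
[[ 0.9676 -0.2525  0.0032]
 [-0.2525 -0.9676 -0.0014]
 [ 0.0034  0.0006 -1.    ]]
[298.7298 295.4647]
```

View pics/c8.png

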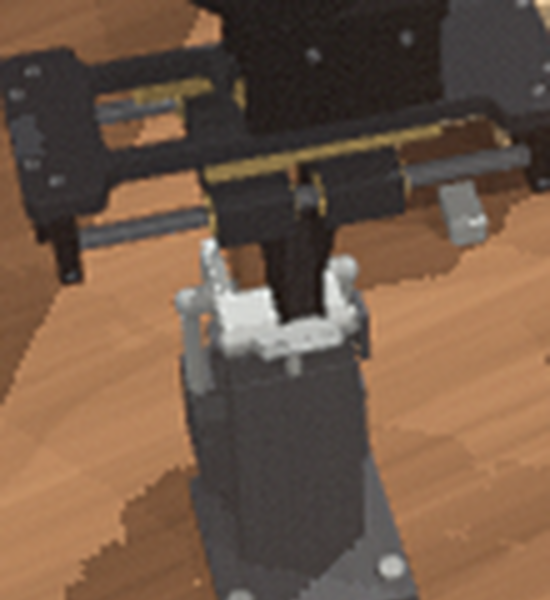

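{"method": "send_rows", "body": {"moves": [[[0,0,0,0,0,1,-1],[0,0,0,0,0,0.8,-1],[0,0,0,0,0,0.6,-1],[0,0,0,0,0,0.5,-1],[0,0,0,0,0,0.5,-1]]]}}

```text
time_s: 20.8
position: [0.6823, -0.1783, 0.1475]
tcp_rot: [[0.968, -0.253, 0.0], [-0.253, -0.968, -0.0], [0.0, 0.0, -1.0]]
force: [0.9, -0.1, 1.2]
opening: 0.006
```

{"method": "send_rows", "body": {"moves": [[[0,0,0,0,0,0.5,-1],[0,0,0,0,0,0.5,-1],[0,0,0,0,0,0.4,-1],[0,0,0,0,0,0.4,-1],[0,0,0,0,0,0,-1]]]}}

```text
time_s: 21.3
position: [0.6813, -0.1778, 0.1283]
tcp_rot: [[0.968, -0.253, -0.002], [-0.253, -0.968, 0.001], [-0.003, -0.0, -1.0]]
force: [-0.2, 0.9, 0.1]
opening: 0.007
```

{"method": "send_rows", "body": {"moves": [[[0,0,0,0,0,-1,-1],[0,0,0,0,0,-2,-1],[0,0,0,0,0,-3,-1],[0,0,0,0,0,-3,-1],[0,0,0,0,0,0,-1]]]}}

```text
time_s: 21.8
position: [0.6855, -0.1795, 0.2266]
tcp_rot: [[0.968, -0.253, 0.012], [-0.252, -0.968, -0.005], [0.012, 0.002, -1.0]]
force: [0.1, -0.2, 0.5]
opening: 0.005
```

```bash
python3 st.py;  python3 - <<'E'
from h import *
im=capture("scene")
A=cv2.resize(im[260:390,240:350],(550,650),interpolation=cv2.INTER_LANCZOS4)[:600]
cv2.imwrite("pics/c9.png",A)
print([(np.round(d["location"],3),round(d["p"],2)) for d in spot_in("scene","keeper_tab")])
E
```

```text
[ 0.6824 -0.1783  0.221 ] [ 0.389  -0.2961  0.0122] 0.007905311407340073 22.0
[[ 0.9675 -0.2527 -0.0018]
 [-0.2527 -0.9675  0.0008]
 [-0.0019 -0.0003 -1.    ]]
[(array([ 0.24 , -0.271,  0.14 ]), 0.77), (array([ 0.661, -0.17 ,  0.148]), 0.56)]
```

View pics/c9.png

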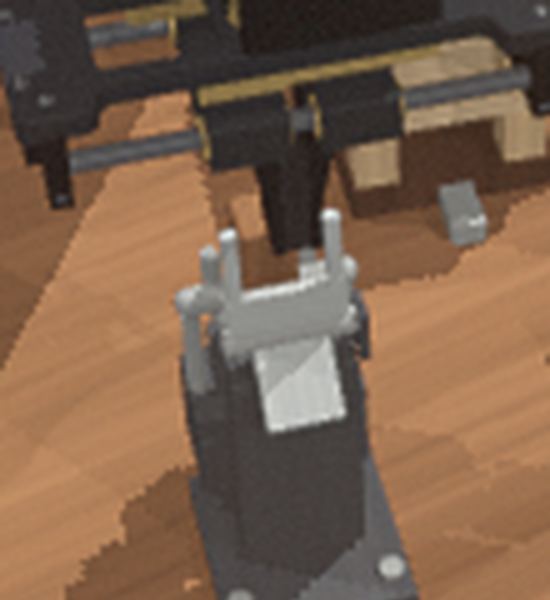

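{"method": "send_rows", "body": {"moves": [[[0,0,0,-1.5,0,0,1],[0,0,0,-2.5,0,0,1],[0,0,0,-1.9,0,0,1],[0,0,0,-0.97,0,0,1],[0,0,0,0,0,0,1]]]}}

```text
time_s: 22.6
position: [0.6144, -0.1603, 0.2189]
tcp_rot: [[0.968, -0.253, -0.002], [-0.253, -0.968, 0.001], [-0.002, -0.0, -1.0]]
force: [-0.5, -0.9, 0.4]
opening: 0.375
```

{"method": "send_rows", "body": {"moves": [[[0,0,0,0,0,0,1],[0,0,0,0,0,0,1],[0,0,0,0,0,1,1],[0,0,0,0,0,1,1],[0,0,0,0,0,1,1]]]}}

```text
time_s: 23.1
position: [0.6154, -0.1607, 0.1881]
tcp_rot: [[0.968, -0.253, -0.001], [-0.253, -0.968, 0.0], [-0.001, -0.0, -1.0]]
force: [-1.2, 0.1, -0.8]
opening: 0.836
```

```bash
python3 st.py;  python3 - <<'E'
from h import *
f=lambda im,x,y,w,h,s:cv2.resize(im[y:y+h,x:x+w],(w*s,h*s),interpolation=cv2.INTER_LANCZOS4)
im=capture("scene")
cv2.imwrite("pics/c10.png",f(im,240,250,120,120,5))
E
```

```text
[ 0.6146 -0.1603  0.1874] [-0.2235  0.0247 -0.5751] 0.9713187448677514 23.3
[[ 0.9675 -0.2527 -0.0013]
 [-0.2527 -0.9676  0.0006]
 [-0.0014 -0.0003 -1.    ]]
```

View pics/c10.png

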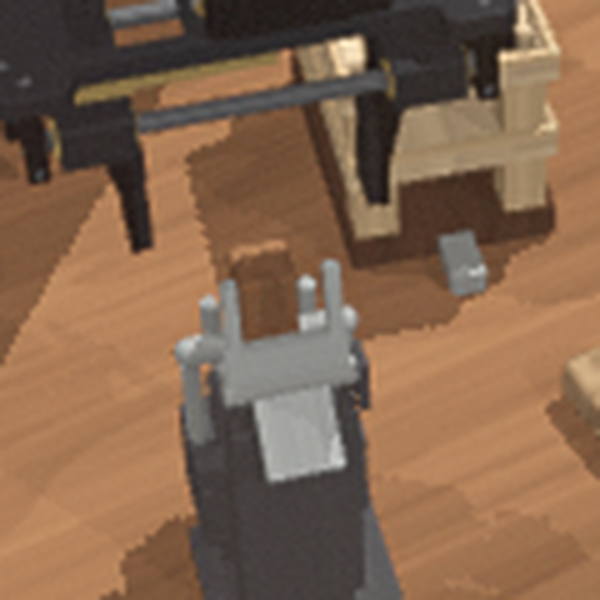

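{"method": "send_rows", "body": {"moves": [[[0,0,0,0.1,0,1.5,1],[0,0,0,0,0,1.5,1],[0,0,0,0,0,1.5,1],[0,0,0,0,0,1,1],[0,0,0,0,0,0,1]]]}}

```text
time_s: 23.85
position: [0.6154, -0.1605, 0.1325]
tcp_rot: [[0.968, -0.253, -0.003], [-0.253, -0.968, 0.002], [-0.004, -0.001, -1.0]]
force: [-0.2, 0.6, 0.2]
opening: 1.0
```

{"method": "send_rows", "body": {"moves": [[[0,0,0,0,0,0,-1],[0,0,0,0,0,0,-1],[0,0,0,0,0,0,-1],[0,0,0,0,0,0,-1],[0,0,0,0,0,0,-1]]]}}

```text
time_s: 24.35
position: [0.6168, -0.1611, 0.135]
tcp_rot: [[0.968, -0.253, 0.001], [-0.253, -0.968, -0.0], [0.001, 0.0, -1.0]]
force: [-0.1, 0.3, 0.2]
opening: 0.635
```

{"method": "send_rows", "body": {"moves": [[[0,0,0,0,0,0,-1],[0,0,0,0,0,0,-1],[0,0,0,0,0,0,-1],[0,0,0,0,0,0,-1],[0,0,0,0,0,0,-1]]]}}

```text
time_s: 24.85
position: [0.6166, -0.1609, 0.1345]
tcp_rot: [[0.968, -0.253, 0.0], [-0.253, -0.968, 0.0], [-0.0, -0.0, -1.0]]
force: [0.3, 0.8, 0.6]
opening: 0.275
```

```bash
python3 st.py
```

```text
[ 0.6166 -0.1609  0.1345] [0.0804 0.5621 0.188 ] 0.2762484894111414 25.05
[[ 0.9675 -0.2527 -0.    ]
 [-0.2527 -0.9675  0.0002]
 [-0.0001 -0.0002 -1.    ]]
```

{"method": "send_rows", "body": {"moves": [[[0,0,0,0,0,-0.5,-1],[0,0,0,0,0,-0.8,-1],[0,0,0,0,0,-0.8,-1],[0,0,0,0,0,-0.5,-1],[0,0,0,0,0,0,-1]]]}}

```text
time_s: 25.55
position: [0.6173, -0.1613, 0.1617]
tcp_rot: [[0.968, -0.253, 0.002], [-0.253, -0.968, -0.001], [0.002, 0.0, -1.0]]
force: [0.8, -0.3, -7.5]
opening: 0.272
```

{"method": "send_rows", "body": {"moves": [[[0,0,0,0,0,0,-1],[0,0,0,0,0,0,-1],[0,0,0,0,0,0,-1],[0,0,0,0,0,0,-1],[0,0,0,0,0,0,-1]]]}}

```text
time_s: 26.05
position: [0.6165, -0.161, 0.1604]
tcp_rot: [[0.968, -0.253, -0.0], [-0.253, -0.968, 0.0], [-0.0, -0.0, -1.0]]
force: [0.3, 0.5, -7.5]
opening: 0.273
```

```bash
python3 st.py
```

```text
[ 0.6166 -0.161   0.1605] [ 0.1054 -0.1421 -7.3699] 0.27105989450472945 26.25
[[ 0.9676 -0.2526 -0.0001]
 [-0.2526 -0.9676  0.    ]
 [-0.0001  0.     -1.    ]]
```

{"method": "send_rows", "body": {"moves": [[[0,0,0,-0.5,0,0,-1],[0,0,0,-1.5,0,0,-1],[0,0,0,-2,0,0,-1],[0,0,0,-1.5,0,0,-1],[0,0,0,-1,0,0,-1]]]}}

```text
time_s: 26.75
position: [0.5519, -0.1439, 0.1606]
tcp_rot: [[0.968, -0.253, -0.002], [-0.253, -0.968, 0.001], [-0.002, -0.0, -1.0]]
force: [0.2, 0.8, -6.7]
opening: 0.272
```

{"method": "send_rows", "body": {"moves": [[[0,0,0,0,0,0,-1],[0,0,0,0,0,-2,-1],[0,0,0,0,0,-4,-1],[0,0,0,0,0,-4,-1],[0,0,0,0,0,-3,-1]]]}}

```text
time_s: 27.25
position: [0.5557, -0.1454, 0.2936]
tcp_rot: [[0.968, -0.253, 0.005], [-0.253, -0.968, -0.002], [0.006, 0.001, -1.0]]
force: [0.4, -1.0, -7.1]
opening: 0.275
```

{"method": "send_rows", "body": {"moves": [[[0,0,0.7,0,0,0,-1],[0,0,0,-1.2,-1,0,-1],[0,0,0,-2,-1.64,0,-1],[0,0,0,-2.2,-1.8,0,-1],[0,0,0,-2.2,-1.8,0,-1]]]}}

```text
time_s: 27.75
position: [0.4944, -0.0626, 0.2877]
tcp_rot: [[0.964, -0.265, -0.005], [-0.265, -0.964, 0.002], [-0.006, -0.001, -1.0]]
force: [0.2, 0.0, -7.5]
opening: 0.268
```

{"method": "send_rows", "body": {"moves": [[[0,0,0,-2.2,-1.8,0,-1],[0,0,0,-2,-1.64,0,-1],[0,0,0,-1.4,-1.14,0,-1],[0,0,0,-0.72,-0.57,0,-1],[0,0,0,0,0,0,-1]]]}}

```text
time_s: 28.25
position: [0.4485, 0.0029, 0.2898]
tcp_rot: [[0.965, -0.263, -0.002], [-0.263, -0.965, 0.0], [-0.002, 0.0, -1.0]]
force: [-0.2, -0.6, -7.5]
opening: 0.274
```

```bash
python3 st.py;  python3 - <<'E'
from h import *
f=lambda im,x,y,w,h,s:cv2.resize(im[y:y+h,x:x+w],(w*s,h*s),interpolation=cv2.INTER_LANCZOS4)
im=capture("scene"); cv2.imwrite("pics/s11.png",im)
cv2.imwrite("pics/c11.png",f(im,235,150,150,150,4))
E
```

```text
[0.4506 0.0014 0.2905] [ 0.2102 -0.0886 -6.8821] 0.2726192040526623 28.45
[[ 0.9642 -0.2652  0.0015]
 [-0.2652 -0.9642 -0.0008]
 [ 0.0016  0.0004 -1.    ]]
```

View pics/c11.png

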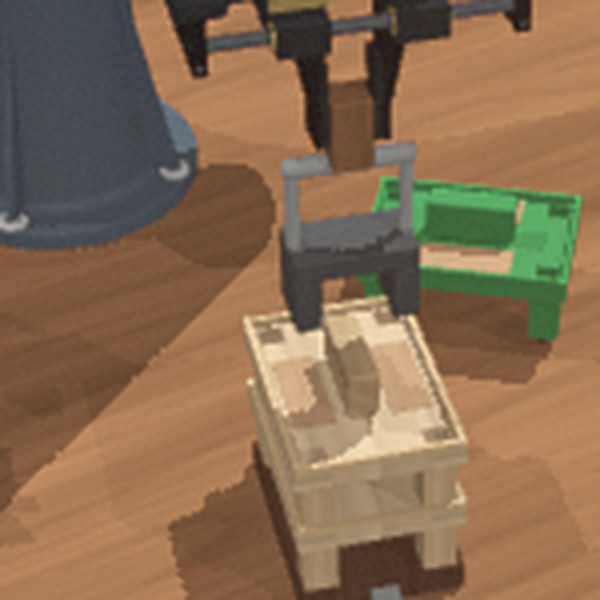

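{"method": "send_rows", "body": {"moves": [[[0,0,0,-0.1,0,1,-1],[0,0,0,0,0,1.5,-1],[0,0,0,0,0,1.5,-1],[0,0,0,0,0,0.9,-1],[0,0,0,0,0,0.5,-1]]]}}

```text
time_s: 29.0
position: [0.4481, 0.0022, 0.2353]
tcp_rot: [[0.964, -0.265, -0.002], [-0.265, -0.964, 0.0], [-0.002, 0.0, -1.0]]
force: [0.3, 0.5, -6.6]
opening: 0.274
```

{"method": "send_rows", "body": {"moves": [[[0,0,0,0,0,0.1,-1],[0,0,0,0,0,0.1,-1],[0,0,0,0,0,0.1,-1],[0,0,0,0,0,0.1,-1],[0,0,0,0,0,0.1,-1]]]}}

```text
time_s: 29.5
position: [0.4488, 0.0023, 0.2318]
tcp_rot: [[0.964, -0.264, 0.001], [-0.264, -0.964, -0.0], [0.001, -0.0, -1.0]]
force: [-0.1, -1.2, -7.5]
opening: 0.274
```

```bash
python3 st.py
```

```text
[0.4486 0.0023 0.2316] [ 0.3991  0.2653 -7.1881] 0.2726229616562881 29.7
[[ 0.9644 -0.2644  0.0002]
 [-0.2644 -0.9644 -0.    ]
 [ 0.0002 -0.     -1.    ]]
```

{"method": "send_rows", "body": {"moves": [[[0,0,0,0,0,0.08,-1],[0,0,0,0,0,0.06,-1],[0,0,0,0,0,0.06,-1],[0,0,0,0,0,0.05,-1],[0,0,0,0,0,0,-1]]]}}

```text
time_s: 30.2
position: [0.4486, 0.0023, 0.229]
tcp_rot: [[0.964, -0.264, -0.0], [-0.264, -0.964, -0.0], [-0.0, 0.0, -1.0]]
force: [0.3, 0.4, -6.3]
opening: 0.272
```

```bash
python3 st.py
```

```text
[0.4486 0.0023 0.229 ] [ 0.1065 -0.1115 -7.3343] 0.27325694919952953 30.4
[[ 0.9644 -0.2645 -0.    ]
 [-0.2645 -0.9644  0.    ]
 [-0.     -0.     -1.    ]]
```

{"method": "send_rows", "body": {"moves": [[[0,0,0,0,0,0.05,-1],[0,0,0,0,0,0.03,-1],[0,0,0,0,0,0.03,-1],[0,0,0,0,0,0,-1],[0,0,0,0,0,0,-1]]]}}

```text
time_s: 30.9
position: [0.4489, 0.0022, 0.2289]
tcp_rot: [[0.964, -0.264, 0.001], [-0.264, -0.964, -0.0], [0.001, 0.0, -1.0]]
force: [-1.8, -0.9, 6.1]
opening: 0.271
```

```bash
python3 st.py
```

```text
[0.4489 0.0022 0.2289] [-2.604  -0.3655  5.7776] 0.2736580083945648 31.1
[[ 0.9644 -0.2644  0.0012]
 [-0.2644 -0.9644 -0.0004]
 [ 0.0012  0.0001 -1.    ]]
```

{"method": "send_rows", "body": {"moves": [[[0,0,0,0,0,-0.06,-1],[0,0,0,0,0,0,1],[0,0,0,0,0,0,1],[0,0,0,0,0,0,1],[0,0,0,0,0,0,1]]]}}

```text
time_s: 31.6
position: [0.449, 0.0023, 0.2286]
tcp_rot: [[0.964, -0.265, 0.001], [-0.265, -0.964, -0.0], [0.001, -0.0, -1.0]]
force: [0.3, 0.3, -0.3]
opening: 0.552
```

{"method": "send_rows", "body": {"moves": [[[0,0,0,0,0,0,1],[0,0,0,0,0,0,1],[0,0,0,0,0,0,1],[0,0,0,0,0,-1,1],[0,0,0,0,0,-2,1]]]}}

```text
time_s: 32.1
position: [0.4476, 0.0025, 0.2582]
tcp_rot: [[0.964, -0.265, -0.004], [-0.265, -0.964, 0.001], [-0.004, 0.0, -1.0]]
force: [0.1, 0.3, 0.9]
opening: 0.967
```

{"method": "send_rows", "body": {"moves": [[[0,0,0,0,0,-3,1],[0,0,0,0,0,-2,1],[0,0,-0.7,0,0,0,-1],[0,0,0,2.68,1.155,0,-1],[0,0,0,2.68,1.155,0,-1]]]}}

```text
time_s: 32.6
position: [0.4943, -0.0334, 0.3084]
tcp_rot: [[0.968, -0.251, -0.0], [-0.251, -0.968, 0.0], [-0.001, -0.0, -1.0]]
force: [-0.1, 0.7, 0.5]
opening: 0.809
```

{"method": "send_rows", "body": {"moves": [[[0,0,0,2.68,1.155,0,-1],[0,0,0,2.68,1.155,0,-1],[0,0,0,2.68,1.155,0,-1],[0,0,0,2.68,1.155,0,-1],[0,0,0,2.68,1.155,0,-1]]]}}

```text
time_s: 33.1
position: [0.6099, -0.1239, 0.3073]
tcp_rot: [[0.968, -0.252, -0.002], [-0.252, -0.968, 0.001], [-0.002, -0.0, -1.0]]
force: [0.6, 0.6, 0.5]
opening: 0.355
```

{"method": "send_rows", "body": {"moves": [[[0,0,0,2.68,1.155,0,-1],[0,0,0,2.68,1.155,0,-1],[0,0,0,2.68,1.155,0,-1],[0,0,0,0,0,0,-1],[0,0,0,0,0,0,-1]]]}}

```text
time_s: 33.6
position: [0.6781, -0.1771, 0.3067]
tcp_rot: [[0.967, -0.253, -0.003], [-0.253, -0.967, 0.002], [-0.003, -0.001, -1.0]]
force: [-1.0, -0.1, -0.5]
opening: 0.01
```

```bash
python3 st.py
```

```text
[ 0.6778 -0.1763  0.308 ] [-0.2461  0.0543  0.1088] 0.005173212399517822 33.8
[[ 0.9677 -0.2519 -0.0008]
 [-0.2519 -0.9677  0.0005]
 [-0.0009 -0.0003 -1.    ]]
```

{"method": "send_rows", "body": {"moves": [[[0,0,0,0.2,0,3,-1],[0,0,0,0,0,4,-1],[0,0,0,0,0,4,-1],[0,0,0,0,0,3,-1],[0,0,0,0,0,1,-1]]]}}

```text
time_s: 34.3
position: [0.6778, -0.176, 0.1549]
tcp_rot: [[0.968, -0.252, -0.007], [-0.252, -0.968, 0.003], [-0.008, -0.001, -1.0]]
force: [-1.2, 0.2, -0.0]
opening: 0.006
```

{"method": "send_rows", "body": {"moves": [[[0,0,0,0,0,0.8,-1],[0,0,0,0,0,0,-1],[0,0,0,-0.4,0,0,-1],[0,0,0,-0.4,0,0,-1],[0,0,0,0,0,0,-1]]]}}

```text
time_s: 34.8
position: [0.6728, -0.1756, 0.152]
tcp_rot: [[0.968, -0.253, 0.001], [-0.253, -0.968, -0.001], [0.002, 0.0, -1.0]]
force: [-0.5, 0.3, 0.0]
opening: 0.004
```

```bash
python3 st.py
```

```text
[ 0.6732 -0.1758  0.1514] [ 0.1382 -0.3794 -0.1838] 0.005896090956066775 35.0
[[ 0.9675 -0.2527  0.0009]
 [-0.2527 -0.9675 -0.0004]
 [ 0.001   0.0002 -1.    ]]
```

{"method": "send_rows", "body": {"moves": [[[0,0,0,0,0,0.2,-1],[0,0,0,-0.4,0,0,-1],[0,0,0,-0.4,0,0,-1],[0,0,0,-0.4,0,0,-1],[0,0,0,-0.3,0,0,-1]]]}}

```text
time_s: 35.5
position: [0.6586, -0.172, 0.1489]
tcp_rot: [[0.968, -0.253, 0.001], [-0.253, -0.968, -0.0], [0.001, 0.0, -1.0]]
force: [2.1, -0.1, -0.3]
opening: 0.006
```

{"method": "send_rows", "body": {"moves": [[[0,0,0,-0.3,0,0,-1],[0,0,0,-0.3,0,0,-1],[0,0,0,-0.3,0,0,-1],[0,0,0,0,0,0,-1],[0,0,0,0,0,0,-1]]]}}

```text
time_s: 36.0
position: [0.6495, -0.1695, 0.1485]
tcp_rot: [[0.968, -0.253, -0.0], [-0.253, -0.968, 0.0], [-0.0, -0.0, -1.0]]
force: [0.6, -0.5, 0.5]
opening: 0.005
```

{"method": "send_rows", "body": {"moves": [[[0,0,0,0,0,-1.5,-1],[0,0,0,0,0,-3,-1],[0,0,0,0,0,-4,-1],[0,0,0,0,0,-3,-1],[0,0,0,0,0,0,-1]]]}}

```text
time_s: 36.5
position: [0.6531, -0.1709, 0.271]
tcp_rot: [[0.968, -0.252, 0.012], [-0.252, -0.968, -0.005], [0.013, 0.002, -1.0]]
force: [0.3, 1.2, 1.6]
opening: 0.006
```

{"method": "send_rows", "body": {"moves": [[[0,0,0,3,3.5,0,-1],[0,0,0,3,3.5,0,-1],[0,0,0,2,3.5,0,-1],[0,0,0,0,3,0,-1],[0,0,0,0,0,0,-1]]]}}

```text
time_s: 37.0
position: [0.6916, -0.3255, 0.2625]
tcp_rot: [[0.966, -0.258, -0.002], [-0.258, -0.966, -0.002], [-0.001, 0.002, -1.0]]
force: [0.4, 0.5, -0.8]
opening: 0.004
```

```bash
python3 st.py;  python3 - <<'E'
from h import *
f=lambda im,x,y,w,h,s:cv2.resize(im[y:y+h,x:x+w],(w*s,h*s),interpolation=cv2.INTER_LANCZOS4)
im=capture("scene"); cv2.imwrite("pics/s12.png",im)
b=capture("top"); cv2.imwrite("pics/t12.png",b)
C=np.zeros((600,800,3),np.uint8); C[:600,:480]=f(im,250,190,120,150,4); C[:300,490:790]=f(b,340,145,60,60,5)[:300,:300]; C[300:600,490:790]=f(b,275,210,60,60,5)
cv2.imwrite("pics/c12.png",C)
E
```

```text
[ 0.6925 -0.3206  0.2631] [0.3647 0.0612 0.2015] 0.007146026115830647 37.2
[[ 0.9678 -0.2519 -0.0004]
 [-0.2519 -0.9678  0.0011]
 [-0.0007 -0.0009 -1.    ]]
```

View pics/c12.png

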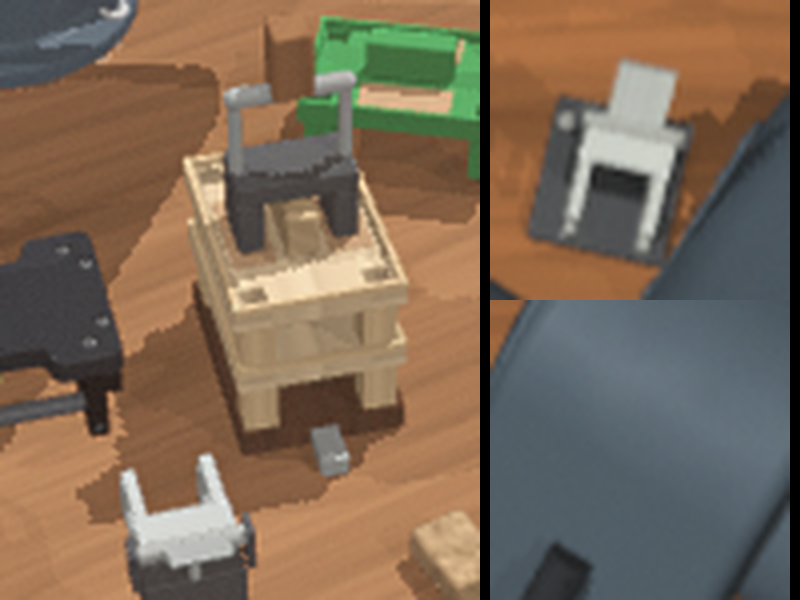

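```bash
python3 - <<'E'
from h import *
capture("scene")
for t in("mug","glue","weight"): print(t,[(np.round(d["location"],3),round(d["p"],2)) for d in spot_in("scene",t)][:2])
s=readout.read_state(); print(s["time_s"],s["force"]); print(bot.hand_in())
E
```

```text
mug [(array([0.614, 0.365, 0.056]), 0.81)]
glue [(array([ 0.648, -0.397,  0.088]), 0.95)]
weight [(array([ 0.457, -0.002,  0.158]), 0.57)]
37.5 [ 0.3444  0.5743 -0.2289]
the job is handed in; nothing more can be done
None
```

I stacked the two drying trays that were on the table on the base board; the third tray was absent. I pressed the keeper open, lifted the weight off the hook and set it on the stack across the top tray's handle. Then I pushed the keeper shut and handed the job in at about 37.5 s.

**Last checks:**
- **Keeper and weight:** the final pictures show the keeper shut and the weight upright on both feet over the handle.
- **Tray seating:** the gripper heights when each tray was seated and when the weight touched down fit fully seated pins to about 1 mm. A looser picture fit after the first tray was placed read its board about 7 mm low. I put that down to that fit's inaccuracy, because it is weak on height.
- **Setting down:** the weight touched down with roughly 13 N of push before I eased off and let go.
- **Mug and glue bottle:** both were found where they started. I left the purple hook and the green tray alone.
- **Not checked:** in the last top picture the arm hid the stack, so only the scene camera confirmed it.

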